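Change the detergent jugs and start the dosing unit

ROBOT

A 6-joint arm with a two-finger parallel gripper is mounted at the origin on the work surface. World frame = base frame: x ahead of the robot, y to its left, z up, the work surface at z = 0. Lengths are in m, angles in rad, forces in N, time in s.
With the tool pointing down it reaches from about 0.275 to 0.725 m from the base axis. Payload 5.6 kg.
Tool frame: the origin (TCP) lies where the fingers leave the gripper's body, on its centre line; the fingertips stand 73 mm ahead of it and the grasp point (between the pads) lies 54 mm ahead of it; z points along the fingers, y is the line along which they close (so a half turn about z gives the same grasp; the last joint's range is limited). The gripper opens to 85 mm and grips with 20 to 120 N. Pads are 22 mm wide; open, the fingers measure 114 mm over their backs; the gripper's body (76 mm by 85 mm) begins 54 mm behind the grasp point. The pads swing forward as they close: fully open they stand 13 mm farther back than shut.
Start: joints at [-0.902, 0.255, 0.108, 0, -1.424, -0.285], TCP at [0.206, -0.51, 0.304] pointing down, gripper open.
Joint ranges: [-2.95, 2.95], [-1.21, 1.97], [-1.09, 1.5], [-2.87, 1.71], [-2.94, -0.07], [-3.05, 3.05]. Speed limits (rad/s): [2.57, 2.57, 3.14, 3.14, 3.14, 3.14].

INTERFACE

Orientations are given as a unit quaternion [w, x, y, z].
In Python, from workcell import telemetry, imaging, ticket gives the robot as it stands.
- The arm moves only by the tool send_rows, never from a script. Its argument "moves" is a list of rows, each a list of 7 numbers: the closure in counts, from 0 (fully open) to 255 (shut), then the shift along the tool's x, y, z in cm, then the turn, a rotation vector about the tool's x, y, z in rad. A call has exactly 8 rows; each row is the pose to reach, as a shift and turn from the pose commanded when the call began, along the tool's axes at that moment; what a row does not reach only later rows make up. A row lasts 1/10 s, in which the tool goes at most 50 mm and 8.59 degrees, less where a joint would pass 70% of its speed; a pose out of reach is approached as far as the arm can. A call with a gripper value outside its range is refused whole. The fingers move at their own pace and stop on an object; the grip force is fixed at half the most. Time passes only in rows, so rows that repeat a pose let the fingers close, or fill a call up. It gives the time, the measured TCP pose, the force, the opening and the grip force at its end, in the units of the state.
- telemetry.sense(): the state, without advancing time (a new reading comes with each control period).
- imaging.grab_frame(name): name is "scene" or "top"; returns a dict with "img" (400x640x3 uint8, red, green, blue), "range_z" (400x640 float32, m along the optical axis (not along the pixel's ray), 0 where there is no reading), "K" (3x3 intrinsics, pixels), "world_from_camera" (4x4, takes a point from camera to world coordinates). Camera axes: x right, y up, looking along -z (the intrinsics and any distortion apply to the point x, -y, -z); pixel columns grow to the right and rows downward; lengths in m; the calibration is good to about 2 mm. A picture is of the moment at which its call begins.
- ticket.sign_off(): hands the job in; it is judged then, once.
The state is a dict: "time_s": time; "joint_positions": joint angles; "qvel": joint speeds; "tau": joint torques, N m; "eef_pos": TCP position; "eef_rot": TCP orientation; "ft_force": force on the tool from outside, world axes, zero at the start; "wrist_torque": the same for the moment, N m; "gripper_width": finger opening in m; "grasp_force": force on a finger pad.
Only numpy, scipy, OpenCV 4.12 (cv2) and the standard library are available. Lean on these libraries where they do the work, as an engineer would, in place of code of your own. Each camera call takes 0.05 s, during which the arm holds its last target. There are 200 camera calls.

TASK

Change the detergent jugs: first slide the dosing unit's orange selector fully to its red end; then stand the empty yellow jugs from the drip tray on the green mat, and lift every full blue jug from the shelf over its front rail and stand it on the tray floor, clear of the rim, spout pointing straight at the tray's blue gutter side. Only when all jugs stand in place, slide the selector fully to its green end. Leave the round yellow-capped bottle on the shelf, the beaker and the brush where they are.

Things in the scene. Friction and masses are not known exactly. Their poses are not given: they have to be found in the camera images.
- full1: Full detergent jug, blue with white handle bar and red spout, 0.4 to 0.65 kg; starts sideways on the shelf (may be absent). Body 84 (x) x 60 (y) x 95 mm high; spout top at +x end, to 52 mm. Handle bar 70 x 20 x 18 mm along x, centre 5 mm behind the origin, 128 mm up; 24 mm free under it; an 8 mm post under each end. Origin: centre of underside; x points where the spout points.
- full2: Full detergent jug, blue with white handle bar and red spout, 0.4 to 0.65 kg; starts sideways on the shelf (may be absent). Body 84 (x) x 60 (y) x 95 mm high; spout top at +x end, to 52 mm. Handle bar 70 x 20 x 18 mm along x, centre 5 mm behind the origin, 128 mm up; 24 mm free under it; an 8 mm post under each end. Origin: centre of underside; x points where the spout points.
- full3: Full detergent jug, blue with white handle bar and red spout, 0.4 to 0.65 kg; starts sideways on the shelf (may be absent). Body 84 (x) x 60 (y) x 95 mm high; spout top at +x end, to 52 mm. Handle bar 70 x 20 x 18 mm along x, centre 5 mm behind the origin, 128 mm up; 24 mm free under it; an 8 mm post under each end. Origin: centre of underside; x points where the spout points.
- full1_spout (a point): Tip of the red spout of jug full1: 46 mm ahead of the jug's origin along its x and 103 mm above the underside.
- full2_spout (a point): Tip of the red spout of jug full2: 46 mm ahead of the jug's origin along its x and 103 mm above the underside.
- full3_spout (a point): Tip of the red spout of jug full3: 46 mm ahead of the jug's origin along its x and 103 mm above the underside.
- empty1: Empty jug, yellow with black handle bar and black spout, 90 g; starts on the drip tray (may be absent). Body 84 (x) x 60 (y) x 95 mm high; spout top at +x end, to 52 mm. Handle bar 70 x 20 x 18 mm along x, centre 5 mm behind the origin, 128 mm up; 24 mm free under it; an 8 mm post under each end. Origin: centre of underside; x points where the spout points.
- empty2: Empty jug, yellow with black handle bar and black spout, 90 g; starts on the drip tray (may be absent). Body 84 (x) x 60 (y) x 95 mm high; spout top at +x end, to 52 mm. Handle bar 70 x 20 x 18 mm along x, centre 5 mm behind the origin, 128 mm up; 24 mm free under it; an 8 mm post under each end. Origin: centre of underside; x points where the spout points.
- empty3: Empty jug, yellow with black handle bar and black spout, 90 g; starts on the drip tray (may be absent). Body 84 (x) x 60 (y) x 95 mm high; spout top at +x end, to 52 mm. Handle bar 70 x 20 x 18 mm along x, centre 5 mm behind the origin, 128 mm up; 24 mm free under it; an 8 mm post under each end. Origin: centre of underside; x points where the spout points.
- shelf: Low wooden shelf, fixed. Board 140 mm deep (x), 520 mm wide (y), top 50 mm above the table; a steel retaining rail along the front (-x, robot's side) and back edge, 65 mm from the middle, rail top 95 mm above the table; end cheeks 110 mm high, 490 mm apart. Origin: centre of the underside, on the table; x points away from the robot.
- tray: Grey drip tray, fixed, 170 mm (x) by 400 mm (y), floor 6 mm above the table, rim 5 mm thick and 14 mm above the table. Its front (-x, towards the robot) has a blue rim and a blue gutter strip: spouts must face that side. Origin: centre of the underside, on the table; x points away from the gutter.
- mat: Green mat for empties with a dark edge, fixed, 150 mm (x) by 260 mm (y), top 2 mm above the table; on the left or the right. Origin: centre of its underside.
- unit: White dosing unit, fixed, 130 mm (x) by 190 mm (y), 80 mm high, with the orange selector in a metal track on its top; red mark beside the off end (-y), green mark beside the on end (+y). On the left or the right. Origin: centre of its underside; the selector slides along its y.
- selector_top (a point): Centre of the top of the selector's orange paddle grip, 127 mm above the table; the paddle is 50 mm long (unit's x), 18 mm thick (unit's y), 40 mm high, the track it stands on 86 mm above the table. The point's axes are the unit's.
- selector (a joint): Selector position: 0 at the end stop by the red mark (off), 0.10 m at the end stop by the green mark (grows along the unit's y). Stays where it is left; about 2 N of friction.
- bleach: Bystander, not to be moved: White round bottle with yellow label and cap, 60 mm across, 165 mm high, standing on the shelf among the jugs; stays there. Origin: centre of its underside.
- beaker: Bystander, not to be moved: Grey measuring beaker, 70 mm across, 70 mm high, near the robot on the right. Origin: centre of its underside.
- brush: Bystander, not to be moved: Brush 170 mm long lying near the robot on the left, its bristles and handle roughly along y. Origin: centre of its underside.

How it is judged:
On the way, in this order (a step that is already met when the one before it is completed fails the run):
1. the selector is slid to its end stop by the red mark (value of joint selector below 0.005 m), for 0.2 s.
2. every empty jug stands on the green mat and every full jug stands on the drip tray with its spout to the blue gutter side, nothing held (x of full1 in the frame of tray between -0.042 and 0.042 m and y of full1 in the frame of tray between -0.168 and 0.168 m and z of full1 in the frame of tray between -0.005 and 0.014 m and angle between each of full1, full2, full3, empty1, empty2, empty3's own z axis and vertical below 0.1 rad and angle between the x axis of each of full1, full2, full3 and the x axis of tray, either way round below 0.26 rad and x of each of full1_spout, full2_spout, full3_spout in the frame of tray below 0 m and linear speed of each of full1, full2, full3, empty1, empty2, empty3 below 0.02 m/s and contact force between each of full1, full2, full3, empty1, empty2, empty3 and the fingers below 0.1 N and x of full2 in the frame of tray between -0.042 and 0.042 m and y of full2 in the frame of tray between -0.168 and 0.168 m and z of full2 in the frame of tray between -0.005 and 0.014 m and x of full3 in the frame of tray between -0.042 and 0.042 m and y of full3 in the frame of tray between -0.168 and 0.168 m and z of full3 in the frame of tray between -0.005 and 0.014 m and x of empty1 in the frame of mat between -0.055 and 0.055 m and y of empty1 in the frame of mat between -0.115 and 0.115 m and z of empty1 in the frame of mat between -0.005 and 0.01 m and x of empty2 in the frame of mat between -0.055 and 0.055 m and y of empty2 in the frame of mat between -0.115 and 0.115 m and z of empty2 in the frame of mat between -0.005 and 0.01 m and x of empty3 in the frame of mat between -0.055 and 0.055 m and y of empty3 in the frame of mat between -0.115 and 0.115 m and z of empty3 in the frame of mat between -0.005 and 0.01 m), for 0.3 s.
3. after that, the selector is slid to its end stop by the green mark (value of joint selector above 0.095 m), for 0.2 s.
At the end, for the whole second after the job is handed in: Full jugs stand upright on the tray floor, origin within 42 mm (x) and 168 mm (y) of the tray's, spout to the blue gutter within 0.26 rad; empties stand upright on the mat, origin within 55 mm (x) and 115 mm (y) of its centre; selector within 5 mm of its end stop; jugs released, at rest (all of step 2 and value of joint selector above 0.095 m); the robot touches nothing.
It fails at once if a bystander is knocked over or shifted by more than 60 mm (distance of any of bleach, beaker, brush from where it was at the start of the episode above 0.06 m or angle between any of bleach, beaker, brush's own z axis and vertical above 0.6 rad).
Of full1, full2, full3 only 2 to 3 are there at a start; the rules pass over those that are not, and their reading is None.
Of empty1, empty2, empty3 only 2 to 3 are there at a start; the rules pass over those that are not, and their reading is None.
At some moment in a run one of full1, full2, full3, empty1, empty2, empty3 may be knocked a few centimetres aside while the robot is not near it.
It also fails if it takes over 210 s, if anything falls off the work surface, if the arm or the gripper's body presses on something with over 40 N, if the wrist force passes 120 N, or if a joint passes its speed limit or range.

## Working session

There is one attempt and no reset: what is moved stays moved. The work goes in short steps, Python scripts to look and compute and a tool call to move; the robot and the scene stay as the last step left them, time stands still between calls to the robot, and variables do not carry over. Pictures are saved under pics/ and viewed, at most 14 in all, crops included, and the job is handed in when it is done.

Besides the shell and the picture viewer there is one more tool, called after "Call:" as a command line: name --pt "numbers of a row" for each row, then --argument value for the rest. send_rows: Moves the arm, as the interface text tells. Its arguments: {"type":"object","properties":{"moves":{"type":"array"}},"required":["moves"]}

```bash
mkdir -p pics; ls
cat > h.py <<'E'
import numpy as np, cv2
from workcell import telemetry, imaging, ticket
def grab(n):
    f=imaging.grab_frame(n); return f
def save(f,name): cv2.imwrite('pics/'+name+'.png',f['img'][:,:,::-1])
def cloud(f):
    K=f['K'];T=f['world_from_camera'];d=f['range_z'];v,u=np.mgrid[0:400,0:640]
    p=np.stack([(u-K[0,2])/K[0,0]*d,-(v-K[1,2])/K[1,1]*d,-d],-1)
    w=p@T[:3,:3].T+T[:3,3]; w[d<=0]=np.nan
    return w
E
python3 - <<'E'
from h import *
for n in ('scene','top'):
    f=grab(n);save(f,n+'0');print(n,f['K'],f['world_from_camera'].round(3),{k:v for k,v in f.items() if k not in('img','range_z','K','world_from_camera')})
    np.savez('pics/'+n+'0.npz',**f)
s=telemetry.sense();print(s)
E
```

```text
pics
scene [[422.27735103   0.         322.17025229]
 [  0.         422.27735103 199.40449989]
 [  0.           0.           1.        ]] [[ 0.338 -0.627  0.702  1.368]
 [ 0.941  0.24  -0.239 -0.328]
 [-0.019  0.742  0.671  0.939]
 [ 0.     0.     0.     1.   ]] {}
top [[365.36297268   0.         322.10075906]
 [  0.         365.36297268 194.54246624]
 [  0.           0.           1.        ]] [[-0.019  0.998 -0.064  0.447]
 [-1.    -0.02  -0.015 -0.044]
 [-0.017  0.064  0.998  0.942]
 [ 0.     0.     0.     1.   ]] {}
{'time_s': 0.1, 'joint_positions': array([-9.02413929e-01,  2.55677239e-01,  1.07107951e-01, -3.92452723e-04,
       -1.42388205e+00, -2.84585358e-01]), 'qvel': array([-2.54349060e-05, -1.45852461e-03,  1.72699363e-03,  2.23621728e-04,
       -1.54124412e-03, -6.99158482e-04]), 'tau': array([-2.52012571e-03, -3.87604487e+01,  2.38473558e+01,  5.37784427e+00,
       -3.81411824e-03, -3.13142493e-05]), 'eef_pos': array([ 0.20586291, -0.50967433,  0.30308595]), 'eef_rot': array([-2.07071928e-04, -1.90694484e-01,  9.81649067e-01,  8.24352522e-04]), 'ft_force': array([0.243119  , 0.75093944, 0.06512779]), 'wrist_torque': array([ 0.00960259, -0.05935834, -0.00616757]), 'grasp_force': 0.0, 'gripper_width': 0.08578905882778322}
```

View pics/scene0.png

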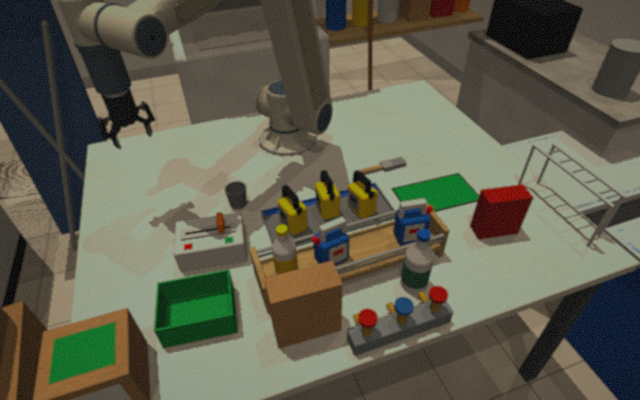

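View pics/top0.png

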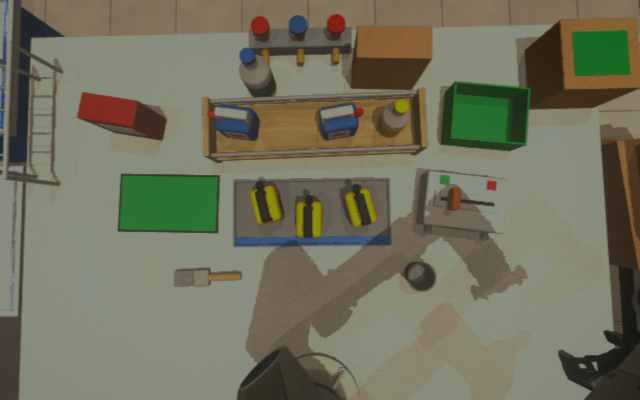

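Scene: unit at right (selector orange at ~(453,197) in top, red mark at right (491,185), green mark at (445,180)), three yellow jugs on tray (265,203), (309,218), (360,207), two blue jugs on shelf (233,120), (339,120), bottle at (396,115), mat at left (169,203).

```bash
cat >> h.py <<'E'
def objs(f,show=True):
    w=cloud(f);hsv=cv2.cvtColor(f['img'],cv2.COLOR_RGB2HSV);H,S,V=[hsv[...,i].astype(int) for i in range(3)];x,y,z=[w[...,i] for i in range(3)]
    area=(x>.2)&(x<.75)&(abs(y)<.6)
    masks={'mat':(H>50)&(H<75)&(S>150)&(abs(z-.002)<.012),'gut':(H>100)&(H<125)&(S>120)&(abs(z)<.03),
     'yel':(H>18)&(H<36)&(S>140)&(z>.085)&(z<.115)&(x<.52),'blu':(H>100)&(H<125)&(S>120)&(z>.13)&(z<.158),
     'bare':(z>.13)&(z<.155)&(V<70)&(x<.53)&(y>-.2)&(y<.2),'barf':(z>.172)&(z<.2)&(S<90)&(x>.48),
     'barm':(z>.125)&(z<.15)&(V<70)&(y>.2),'red':((H<8)|(H>172))&(S>130)&(z>.07),'grn':(H>50)&(H<75)&(S>100)&(z>.07)&(z<.1),
     'cap':(H>18)&(H<36)&(S>140)&(z>.18),'orange':(H>=6)&(H<18)&(S>140)&(z>.11)&(y<-.2),
     'unit':(z>.072)&(z<.09)&(y<-.25)&(S<60)&(x<.52)}
    out={}
    for n,m in masks.items():
        m=(m&area).astype(np.uint8);k,l,st,_=cv2.connectedComponentsWithStats(m,connectivity=8)
        out[n]=[]
        for i in range(1,k):
            if st[i,4]<(8 if n in('red','grn') else 25): continue
            p=w[l==i]; r=cv2.minAreaRect((p[:,:2]*1000).astype(np.float32))
            b=cv2.boxPoints(r);e=max([b[1]-b[0],b[2]-b[1]],key=np.linalg.norm);a=np.degrees(np.arctan2(e[1],e[0]))%180
            o=(np.array(r[0])/1000,a,sorted(r[1]),np.median(p[:,2]),st[i,4]);out[n].append(o)
            if show: print(n,'xy',o[0].round(3),'ang',round(a,1),'size',np.round(o[2],0),'z',round(float(o[3]),3),'n',st[i,4])
    return out
E
python3 - <<'E'
from h import *
f=dict(np.load('pics/top0.npz'));objs(f)
w=cloud(f)
for u,v in((258,187),(309,200),(355,187),(265,203),(396,107),(420,276),(453,197),(315,183),(315,235),(310,155),(310,98)):print(u,v,w[v,u].round(3))
E
```

```text
mat xy [ 0.699 -0.445] ang 83.6 size [111. 140.] z 0.005 n 2125
mat xy [0.494 0.37 ] ang 88.0 size [138. 247.] z 0.003 n 4897
gut xy [0.393 0.001] ang 89.8 size [ 15. 386.] z 0.007 n 742
gut xy [0.382 0.138] ang 89.1 size [  0. 117.] z 0.014 n 47
gut xy [ 0.381 -0.045] ang 90.0 size [  3. 151.] z 0.014 n 62
yel xy [0.481 0.102] ang 13.1 size [60. 83.] z 0.1 n 539
yel xy [ 0.476 -0.139] ang 22.8 size [22. 81.] z 0.1 n 211
yel xy [ 0.466 -0.102] ang 12.0 size [24. 82.] z 0.1 n 348
yel xy [0.447 0.021] ang 173.3 size [22. 82.] z 0.1 n 270
yel xy [ 0.446 -0.016] ang 179.9 size [23. 81.] z 0.1 n 317
blu xy [0.696 0.156] ang 76.2 size [ 8. 71.] z 0.144 n 46
blu xy [ 0.655 -0.073] ang 100.0 size [24. 76.] z 0.145 n 346
blu xy [0.657 0.166] ang 81.3 size [23. 77.] z 0.145 n 316
bare xy [0.476 0.101] ang 13.5 size [20. 70.] z 0.143 n 282
bare xy [ 0.465 -0.12 ] ang 14.1 size [18. 69.] z 0.143 n 263
bare xy [0.44 0.  ] ang 179.0 size [18. 68.] z 0.143 n 259
barf xy [ 0.67  -0.067] ang 98.7 size [21. 69.] z 0.186 n 346
barf xy [0.673 0.158] ang 81.4 size [21. 70.] z 0.186 n 347
barf xy [ 0.664 
[... 417 characters left out ...]
9  -0.435] ang 83.4 size [139. 181.] z 0.078 n 582
grn xy [ 0.532 -0.32 ] ang 76.1 size [19. 19.] z 0.081 n 69
cap xy [ 0.67  -0.197] ang 179.4 size [26. 26.] z 0.214 n 170
orange xy [ 0.734 -0.582] ang 89.9 size [32. 36.] z 0.148 n 373
orange xy [ 0.485 -0.329] ang 173.4 size [17. 48.] z 0.125 n 198
unit xy [ 0.473 -0.367] ang 82.5 size [116. 190.] z 0.081 n 3122
258 187 [0.52  0.115 0.115]
309 200 [ 0.488 -0.001  0.118]
355 187 [ 0.516 -0.106  0.118]
265 203 [0.482 0.094 0.145]
396 107 [ 0.668 -0.185  0.214]
420 276 [ 0.296 -0.273  0.003]
453 197 [ 0.488 -0.324  0.123]
315 183 [ 0.537 -0.012  0.008]
315 235 [ 0.408 -0.013  0.099]
310 155 [ 0.602 -0.002  0.05 ]
310 98 [ 0.731 -0.006  0.095]
```

```bash
cat >> h.py <<'E'
from scipy.spatial.transform import Rotation as R
def down(yang):
    a=np.radians(yang);y=np.array([np.cos(a),np.sin(a),0]);z=np.array([0,0,-1.]);return R.from_matrix(np.stack([np.cross(y,z),y,z],1))
def plan(calls):
    """calls: list of calls, each a list of (x,y,z,yang) TCP waypoints; prints cm & rad from call start pose"""
    s=telemetry.sense();p=s['eef_pos'];q=s['eef_rot'];r=R.from_quat([q[1],q[2],q[3],q[0]])
    print('t',s['time_s'],'at',p.round(4),'yang',np.degrees(np.arctan2(*r.as_matrix()[[1,0],1])).round(1),'q',s['joint_positions'].round(2),'w',s['gripper_width'],'F',s['ft_force'].round(1))
    for c in calls:
        print('call')
        for wp in c:
            t=r.inv().apply(np.array(wp[:3])-p)*100;rv=(r.inv()*down(wp[3])).as_rotvec()
            print('  ',t.round(1),rv.round(2),'rows>=',max(np.linalg.norm(t)/5,np.degrees(np.linalg.norm(rv))/8.59).round(1))
        p=np.array(c[-1][:3]);r=down(c[-1][3])
E
python3 - <<'E'
from h import *
plan([[(.485,-.329,.27,82)],[(.485,-.329,.166,82)]])
E
```

```text
t 0.1 at [ 0.2059 -0.5097  0.3031] yang 112.0 q [-0.9   0.26  0.11 -0.   -1.42 -0.28] w 0.08578905882778322 F [0.2 0.8 0.1]
call
   [-32.6   6.3   3.3] [ 0.   -0.    0.52] rows>= 6.7
call
   [ 0.   0.  10.4] [0. 0. 0.] rows>= 2.1
```

Call:
send_rows --pt "0 -4 0.8 0.4 0 0 0.07" --pt "0 -8 1.6 0.8 0 0 0.14" --pt "0 -12 2.4 1.2 0 0 0.2" --pt "0 -17 3.3 1.7 0 0 0.27" --pt "0 -22 4.3 2.2 0 0 0.35" --pt "0 -27 5.2 2.7 0 0 0.43" --pt "0 -32.6 6.3 3.3 0 0 0.52" --pt "0 -32.6 6.3 3.3 0 0 0.52"

```text
time_s: 0.9
eef_pos: [0.4877, -0.3263, 0.2688]
eef_rot: [-0.001, 0.067, 0.998, 0.001]
ft_force: [-0.7, 0.4, 0.0]
gripper_width: 0.0853
grasp_force: 0.0
```

Call:
send_rows --pt "0 0 0 3 0 0 0" --pt "0 0 0 6 0 0 0" --pt "0 0 0 9 0 0 0" --pt "0 0 0 10.4 0 0 0" --pt "120 0 0 10.4 0 0 0" --pt "200 0 0 10.4 0 0 0" --pt "255 0 0 10.4 0 0 0" --pt "255 0 0 10.4 0 0 0"

```text
time_s: 1.7
eef_pos: [0.4851, -0.3298, 0.1682]
eef_rot: [0.001, 0.068, 0.998, -0.0]
ft_force: [0.1, -1.3, -0.0]
gripper_width: 0.0285
grasp_force: 0.0
```

Call:
send_rows --pt "255 0 0 0 0 0 0" --pt "255 0 0 0 0 0 0" --pt "255 0 0 0 0 0 0" --pt "255 0 -1.5 0 0 0 0" --pt "255 0 -3 0 0 0 0" --pt "255 0 -5 0 0 0 0" --pt "255 0 -7 0 0 0 0" --pt "255 0 -8 0 0 0 0"

```text
time_s: 2.5
eef_pos: [0.4739, -0.41, 0.168]
eef_rot: [0.001, 0.068, 0.998, -0.0]
ft_force: [-0.4, 3.5, 6.7]
gripper_width: 0.0173
grasp_force: 59.7
```

Call:
send_rows --pt "255 0 -0.2 0 0 0 0" --pt "255 0 -0.4 0 0 0 0" --pt "255 0 -0.6 0 0 0 0" --pt "255 0 -0.8 0 0 0 0" --pt "255 0 -0.9 0 0 0 0" --pt "255 0 -1.0 0 0 0 0" --pt "255 0 -1.0 0 0 0 0" --pt "255 0 -1.0 0 0 0 0"

```text
time_s: 3.3
eef_pos: [0.4729, -0.4171, 0.168]
eef_rot: [0.001, 0.068, 0.998, 0.001]
ft_force: [-1.2, 9.5, 8.9]
gripper_width: 0.0173
grasp_force: 60.0
```

Call:
send_rows --pt "255 0 -0.2 0 0 0 0" --pt "255 0 -0.4 0 0 0 0" --pt "255 0 -0.4 0 0 0 0" --pt "255 0 -0.4 0 0 0 0" --pt "255 0 0 0 0 0 0" --pt "0 0 0 0 0 0 0" --pt "0 0 0 0 0 0 0" --pt "0 0 0 0 0 0 0"

```text
time_s: 4.1
eef_pos: [0.4722, -0.4189, 0.1664]
eef_rot: [-0.0, 0.068, 0.998, 0.0]
ft_force: [-0.0, 0.2, -0.7]
gripper_width: 0.0602
grasp_force: 0.0
```

Call:
send_rows --pt "0 0 0 0 0 0 0" --pt "0 0 0 -2 0 0 0" --pt "0 0 0 -4 0 0 0" --pt "0 0 0 -8 0 0 0" --pt "0 0 0 -12 0 0 0" --pt "0 0 0 -13 0 0 0" --pt "0 0 0 -13 0 0 0" --pt "0 0 0 -13 0 0 0"

```text
time_s: 4.9
eef_pos: [0.4722, -0.4184, 0.2954]
eef_rot: [-0.001, 0.068, 0.998, 0.001]
ft_force: [0.3, 0.5, -0.7]
gripper_width: 0.0858
grasp_force: 0.0
```

Run:
```python
from h import *
f=grab('top');save(f,'top1');o=objs(f,False)
for n in('orange','red','grn','bare','barf'):
  for k in o[n]:print(n,k[0].round(3),round(k[1],1),np.round(k[2]),round(float(k[3]),3))
plan([])
```

```text
red [0.698 0.444] 79.6 [ 59. 130.] 0.15
red [ 0.677 -0.113] 106.0 [15. 18.] 0.158
red [0.684 0.213] 52.1 [15. 31.] 0.159
red [ 0.64  -0.071] 97.0 [ 1. 26.] 0.11
red [0.643 0.162] 81.6 [ 1. 19.] 0.106
grn [ 0.66  -0.372] 36.7 [ 83. 165.] 0.079
grn [ 0.532 -0.32 ] 168.7 [19. 19.] 0.081
bare [0.476 0.1  ] 13.5 [20. 70.] 0.143
bare [ 0.465 -0.12 ] 14.2 [18. 70.] 0.143
bare [0.44  0.001] 178.3 [18. 68.] 0.143
barf [ 0.67  -0.067] 99.4 [20. 70.] 0.186
barf [0.673 0.158] 81.4 [21. 70.] 0.187
barf [ 0.665 -0.194] 58.3 [21. 34.] 0.176
t 4.95 at [ 0.472  -0.4183  0.2948] yang 82.2 q [-0.48  0.42  0.33 -0.   -1.48 -1.23] w 0.0852838611593833 F [-0.2  0.3 -1.2]
```

Run:
```python
from h import *
plan([[(.475,-.15,.295,92)],[(.476,.1,.295,103.5),],[(.476,.1,.188,103.5)],[(.476,.1,.26,103.5),(.48,.2,.26,98)],[(.49,.45,.26,90)],[(.49,.45,.186,90)],[(.49,.45,.3,90)]])
```

```text
t 4.95 at [ 0.472  -0.4183  0.2948] yang 82.2 q [-0.48  0.42  0.33 -0.   -1.48 -1.23] w 0.0852838611593833 F [-0.2  0.3 -1.2]
call
   [ 3.4 26.6  0. ] [ 0.   -0.   -0.17] rows>= 5.4
call
   [-1. 25.  0.] [ 0.   0.  -0.2] rows>= 5.0
call
   [ 0.   0.  10.7] [0. 0. 0.] rows>= 2.1
call
   [ 0.   0.  -7.2] [0. 0. 0.] rows>= 1.4
   [-2.7  9.6 -7.2] [0.  0.  0.1] rows>= 2.5
call
   [-4.5 24.6  0. ] [0.   0.   0.14] rows>= 5.0
call
   [0.  0.  7.4] [0. 0. 0.] rows>= 1.5
call
   [  0.    0.  -11.4] [0. 0. 0.] rows>= 2.3
```

Call:
send_rows --pt "0 0.4 3 0 0 0 -0.02" --pt "0 0.8 6.5 0 0 0 -0.04" --pt "0 1.3 10 0 0 0 -0.07" --pt "0 1.8 14 0 0 0 -0.1" --pt "0 2.3 18 0 0 0 -0.13" --pt "0 2.8 22 0 0 0 -0.15" --pt "0 3.4 26.6 0 0 0 -0.17" --pt "0 3.4 26.6 0 0 0 -0.17"

```text
time_s: 5.75
eef_pos: [0.4743, -0.1463, 0.2955]
eef_rot: [-0.001, -0.02, 1.0, 0.001]
ft_force: [-0.1, -1.3, -0.6]
gripper_width: 0.0856
grasp_force: 0.0
```

Call:
send_rows --pt "0 -0.1 4 0 0 0 -0.03" --pt "0 -0.3 8 0 0 0 -0.06" --pt "0 -0.5 12 0 0 0 -0.09" --pt "0 -0.6 16 0 0 0 -0.13" --pt "0 -0.8 20 0 0 0 -0.16" --pt "0 -1 25 0 0 0 -0.2" --pt "0 -1 25 0 0 0 -0.2" --pt "0 -1 25 0 0 0 -0.2"

```text
time_s: 6.55
eef_pos: [0.476, 0.1003, 0.2954]
eef_rot: [-0.001, -0.118, 0.993, -0.001]
ft_force: [0.2, -0.2, -0.2]
gripper_width: 0.0855
grasp_force: 0.0
```

Run:
```python
from h import *
f=grab('top');save(f,'top2');o=objs(f,False)
for n in('orange','red','grn','bare','barf'):
  for k in o[n]:print(n,k[0].round(3),round(k[1],1),np.round(k[2]),round(float(k[3]),3))
plan([[(.476,.1,.188,103.5)]])
```

```text
orange [ 0.734 -0.582] 90.3 [32. 35.] 0.148
orange [ 0.473 -0.415] 172.5 [15. 46.] 0.125
red [0.698 0.443] 79.6 [ 59. 132.] 0.15
red [ 0.677 -0.114] 90.3 [16. 17.] 0.158
red [0.689 0.215] 34.0 [14. 42.] 0.159
red [ 0.641 -0.076] 101.1 [ 1. 17.] 0.11
red [0.644 0.172] 87.9 [ 1. 10.] 0.109
red [ 0.517 -0.429] 84.1 [19. 21.] 0.081
grn [ 0.69  -0.435] 83.2 [139. 181.] 0.078
grn [ 0.532 -0.319] 169.5 [18. 19.] 0.081
bare [ 0.465 -0.12 ] 14.0 [17. 70.] 0.143
bare [0.44  0.001] 178.5 [18. 68.] 0.143
bare [0.455 0.096] 12.8 [19. 27.] 0.143
barf [ 0.67  -0.067] 98.0 [21. 69.] 0.186
barf [0.673 0.158] 81.2 [21. 69.] 0.186
barf [ 0.664 -0.193] 62.0 [21. 33.] 0.176
t 6.6 at [0.4761 0.0994 0.2957] yang 103.4 q [ 0.53  0.13 -0.07  0.   -1.37 -1.87] w 0.08510391671958091 F [ 0.8 -0.8  0.6]
call
   [-0.   0.1 10.8] [-0. -0. -0.] rows>= 2.2
```

Call:
send_rows --pt "0 0 0.1 4 0 0 0" --pt "0 0 0.1 8 0 0 0" --pt "0 0 0.1 10.7 0 0 0" --pt "150 0 0.1 10.8 0 0 0" --pt "255 0 0.1 10.8 0 0 0" --pt "255 0 0.1 10.8 0 0 0" --pt "255 0 0.1 10.8 0 0 0" --pt "255 0 0.1 10.8 0 0 0"

```text
time_s: 7.4
eef_pos: [0.477, 0.101, 0.1904]
eef_rot: [0.002, -0.117, 0.993, 0.001]
ft_force: [0.9, 0.8, 1.3]
gripper_width: 0.019
grasp_force: 59.1
```

Call:
send_rows --pt "255 0 0 0 0 0 0" --pt "255 0 0 0 0 0 0" --pt "255 0 0 -2 0 0 0" --pt "255 0 0 -4.5 0 0 0" --pt "255 0 0 -7.2 0 0 0" --pt "255 -0.7 2.5 -7.2 0 0 0.03" --pt "255 -1.7 6 -7.2 0 0 0.06" --pt "255 -2.7 9.6 -7.2 0 0 0.1"

```text
time_s: 8.2
eef_pos: [0.48, 0.2011, 0.2612]
eef_rot: [0.0, -0.066, 0.998, 0.0]
ft_force: [-0.3, -0.2, -1.8]
gripper_width: 0.0187
grasp_force: 58.8
```

Run:
```python
from h import *
plan([[(.49,.45,.26,90)],[(.49,.45,.186,90)],[(.49,.45,.3,90)]])
```

```text
t 8.2 at [0.48   0.2011 0.2612] yang 97.5 q [ 0.7   0.21 -0.05 -0.   -1.3  -2.14] w 0.018744429776585553 F [-0.3 -0.2 -1.8]
call
   [-4.3 24.5  0.1] [0.   0.   0.13] rows>= 5.0
call
   [0.  0.  7.4] [0. 0. 0.] rows>= 1.5
call
   [  0.    0.  -11.4] [0. 0. 0.] rows>= 2.3
```

Call:
send_rows --pt "255 -0.5 3 0 0 0 0.02" --pt "255 -1.2 7 0 0 0 0.04" --pt "255 -2 11.5 0 0 0 0.06" --pt "255 -2.8 16 0 0 0 0.08" --pt "255 -3.5 20 0 0 0 0.1" --pt "255 -4 23 0 0 0 0.12" --pt "255 -4.3 24.5 0.1 0 0 0.13" --pt "255 -4.3 24.5 0.1 0 0 0.13"

```text
time_s: 9.0
eef_pos: [0.4894, 0.4508, 0.2581]
eef_rot: [-0.001, -0.003, 1.0, -0.001]
ft_force: [0.1, -1.0, -0.6]
gripper_width: 0.019
grasp_force: 58.8
```

Call:
send_rows --pt "255 0 0 2 0 0 0" --pt "255 0 0 4 0 0 0" --pt "255 0 0 6 0 0 0" --pt "255 0 0 7 0 0 0" --pt "255 0 0 7.3 0 0 0" --pt "255 0 0 7.3 0 0 0" --pt "255 0 0 7.3 0 0 0" --pt "255 0 0 7.3 0 0 0"

```text
time_s: 9.8
eef_pos: [0.4904, 0.449, 0.1877]
eef_rot: [0.0, -0.002, 1.0, 0.001]
ft_force: [0.1, -0.4, -0.7]
gripper_width: 0.0187
grasp_force: 58.8
```

Call:
send_rows --pt "100 0 0 0 0 0 0" --pt "0 0 0 0 0 0 0" --pt "0 0 0 0 0 0 0" --pt "0 0 0 0 0 0 0" --pt "0 0 0 0 0 0 0" --pt "0 0 0 -3 0 0 0" --pt "0 0 0 -7 0 0 0" --pt "0 0 0 -11 0 0 0"

```text
time_s: 10.6
eef_pos: [0.49, 0.4486, 0.298]
eef_rot: [-0.0, -0.002, 1.0, -0.001]
ft_force: [0.8, 1.4, 0.5]
gripper_width: 0.0855
grasp_force: 0.0
```

```bash
cat >> h.py <<'E'
def look(name):
    f=grab('top');save(f,name);o=objs(f,False)
    for n in('bare','barm','barf','orange'):
        for k in o[n]:print(n,k[0].round(3),round(k[1],1),np.round(k[2]),round(float(k[3]),3))
E
python3 - <<'E'
from h import *
look('top3')
plan([[(.46,.2,.295,90)],[(.44,0,.295,88.5)],[(.44,0,.19,88.5)],[(.44,0,.26,88.5),(.465,.1,.26,90)],[(.49,.37,.26,90)],[(.49,.37,.187,90)]])
E
```

```text
bare [ 0.465 -0.12 ] 13.8 [17. 70.] 0.143
bare [0.44 0.  ] 179.0 [18. 68.] 0.143
barm [0.685 0.381] 160.4 [10. 57.] 0.137
barm [0.49  0.447] 178.7 [20. 68.] 0.139
barf [ 0.67  -0.067] 98.7 [20. 69.] 0.186
barf [0.673 0.158] 81.3 [21. 70.] 0.187
barf [ 0.665 -0.193] 61.2 [21. 34.] 0.176
orange [ 0.734 -0.582] 89.7 [32. 36.] 0.148
orange [ 0.473 -0.416] 171.8 [15. 46.] 0.125
t 10.65 at [0.4918 0.4493 0.3068] yang 90.2 q [ 0.98  0.49  0.46  0.   -1.53 -2.54] w 0.08580329798721537 F [ 0.8 -0.3  8.7]
call
   [  3.3 -24.9   1. ] [0.01 0.01 0.  ] rows>= 5.0
call
   [  2. -20.   0.] [0.   0.   0.03] rows>= 4.0
call
   [ 0.   0.  10.5] [0. 0. 0.] rows>= 2.1
call
   [ 0.  0. -7.] [0. 0. 0.] rows>= 1.4
   [-2.2 10.1 -7. ] [ 0.    0.   -0.03] rows>= 2.5
call
   [-2.5 27.   0. ] [0. 0. 0.] rows>= 5.4
call
   [0.  0.  7.3] [0. 0. 0.] rows>= 1.5
```

Call:
send_rows --pt "0 0.4 -3 0.1 0 0 0" --pt "0 0.9 -7 0.2 0 0 0" --pt "0 1.4 -11 0.2 0 0 0" --pt "0 2 -15 0.2 0 0 0" --pt "0 2.6 -19 0.2 0 0 0" --pt "0 3 -23 0.2 0 0 0" --pt "0 3.3 -24.9 0.2 0 0 0" --pt "0 3.3 -24.9 0.2 0 0 0"

```text
time_s: 11.45
eef_pos: [0.4578, 0.1978, 0.2956]
eef_rot: [0.0, -0.001, 1.0, 0.0]
ft_force: [0.2, 0.6, -0.2]
gripper_width: 0.0855
grasp_force: 0.0
```

Call:
send_rows --pt "0 0.4 -4 0 0 0 0" --pt "0 0.8 -8 0 0 0 0.01" --pt "0 1.2 -12 0 0 0 0.02" --pt "0 1.6 -16 0 0 0 0.03" --pt "0 1.9 -19 0 0 0 0.03" --pt "0 2 -20 0 0 0 0.03" --pt "0 2 -20 0 0 0 0.03" --pt "0 2 -20 0 0 0 0.03"

```text
time_s: 12.25
eef_pos: [0.4393, 0.0005, 0.2947]
eef_rot: [-0.0, 0.013, 1.0, 0.0]
ft_force: [0.3, 0.7, -0.5]
gripper_width: 0.085
grasp_force: 0.0
```

Run:
```python
from h import *
look('top4')
plan([[(.44,0,.19,88.5)]])
```

```text
bare [ 0.465 -0.12 ] 14.1 [17. 70.] 0.143
barm [0.684 0.381] 158.7 [12. 58.] 0.136
barm [0.49  0.447] 0.6 [20. 68.] 0.139
barf [ 0.67  -0.067] 99.4 [21. 69.] 0.186
barf [0.673 0.158] 81.2 [20. 70.] 0.187
barf [ 0.665 -0.194] 62.4 [21. 34.] 0.176
orange [ 0.734 -0.582] 88.9 [32. 35.] 0.148
orange [ 0.473 -0.416] 172.9 [15. 46.] 0.125
t 12.3 at [0.4393 0.0007 0.2947] yang 88.5 q [ 0.36  0.04 -0.17 -0.   -1.36 -1.96] w 0.0855709017177752 F [-0.2 -0.5 -0.3]
call
   [-0.1 -0.1 10.5] [ 0. -0.  0.] rows>= 2.1
```

Call:
send_rows --pt "0 0 0 4 0 0 0" --pt "0 0 0 8 0 0 0" --pt "0 0 0 10.5 0 0 0" --pt "150 0 0 10.5 0 0 0" --pt "255 0 0 10.5 0 0 0" --pt "255 0 0 10.5 0 0 0" --pt "255 0 0 10.5 0 0 0" --pt "255 0 0 10.5 0 0 0"

```text
time_s: 13.1
eef_pos: [0.4397, 0.0, 0.1912]
eef_rot: [0.001, 0.013, 1.0, 0.001]
ft_force: [-0.1, 0.2, -0.7]
gripper_width: 0.0193
grasp_force: 58.7
```

Call:
send_rows --pt "255 0 0 0 0 0 0" --pt "255 0 0 0 0 0 0" --pt "255 0 0 -2 0 0 0" --pt "255 0 0 -4.5 0 0 0" --pt "255 0 0 -7 0 0 0" --pt "255 -0.6 2.5 -7 0 0 -0.01" --pt "255 -1.4 6 -7 0 0 -0.02" --pt "255 -2.2 10.1 -7 0 0 -0.03"

```text
time_s: 13.9
eef_pos: [0.4634, 0.1005, 0.2601]
eef_rot: [0.0, -0.001, 1.0, 0.0]
ft_force: [1.0, -0.7, -0.5]
gripper_width: 0.019
grasp_force: 58.8
```

Call:
send_rows --pt "255 -0.4 4.5 0 0 0 0" --pt "255 -0.9 9 0 0 0 0" --pt "255 -1.3 13.5 0 0 0 0" --pt "255 -1.7 18 0 0 0 0" --pt "255 -2.1 22 0 0 0 0" --pt "255 -2.4 25 0 0 0 0" --pt "255 -2.5 27 0 0 0 0" --pt "255 -2.5 27 0 0 0 0"

```text
time_s: 14.7
eef_pos: [0.487, 0.3721, 0.2583]
eef_rot: [-0.001, -0.003, 1.0, -0.001]
ft_force: [-0.8, -1.7, -2.1]
gripper_width: 0.0188
grasp_force: 59.0
```

Run:
```python
from h import *
plan([[(.49,.37,.187,90)],[(.49,.37,.297,90)],[(.48,.1,.295,95)],[(.465,-.12,.295,104)],[(.465,-.12,.19,104)],[(.465,-.12,.26,104),(.465,-.05,.26,98)],[(.475,.18,.26,90)],[(.49,.29,.26,90),(.49,.29,.187,90)]])
```

```text
t 14.7 at [0.487  0.3721 0.2583] yang 90.3 q [ 0.91  0.4   0.19 -0.   -1.37 -2.47] w 0.018840633619303448 F [-0.8 -1.7 -2.1]
call
   [-0.3 -0.2  7.1] [-0.   -0.    0.01] rows>= 1.4
call
   [  0.   0. -11.] [0. 0. 0.] rows>= 2.2
call
   [  1.  -27.    0.2] [ 0.    0.   -0.09] rows>= 5.4
call
   [  3.4 -21.8   0. ] [ 0.    0.   -0.16] rows>= 4.4
call
   [ 0.   0.  10.5] [0. 0. 0.] rows>= 2.1
call
   [ 0.  0. -7.] [0. 0. 0.] rows>= 1.4
   [-1.7  6.8 -7. ] [0.  0.  0.1] rows>= 2.0
call
   [-4.2 22.6  0. ] [0.   0.   0.14] rows>= 4.6
call
   [-1.5 11.   0. ] [0. 0. 0.] rows>= 2.2
   [-1.5 11.   7.3] [0. 0. 0.] rows>= 2.7
```

Call:
send_rows --pt "255 -0.2 0 2 0 0 0" --pt "255 -0.2 0 4 0 0 0" --pt "255 -0.2 0 6 0 0 0" --pt "255 -0.2 0 7 0 0 0" --pt "255 -0.2 0 7.2 0 0 0" --pt "255 -0.2 0 7.2 0 0 0" --pt "255 -0.2 0 7.2 0 0 0" --pt "255 -0.2 0 7.2 0 0 0"

```text
time_s: 15.5
eef_pos: [0.4897, 0.3702, 0.1885]
eef_rot: [0.0, -0.002, 1.0, 0.0]
ft_force: [0.4, -0.1, -0.8]
gripper_width: 0.0187
grasp_force: 59.0
```

Call:
send_rows --pt "100 0 0 0 0 0 0" --pt "50 0 0 0 0 0 0" --pt "50 0 0 0 0 0 0" --pt "50 0 0 0 0 0 0" --pt "50 0 0 -4 0 0 0" --pt "50 0 0 -8 0 0 0" --pt "0 0 0 -11 0 0 0" --pt "0 0 0 -11 0 0 0"

```text
time_s: 16.3
eef_pos: [0.4909, 0.3709, 0.3036]
eef_rot: [0.004, -0.002, 1.0, 0.003]
ft_force: [-0.0, 0.3, -0.7]
gripper_width: 0.0853
grasp_force: 0.0
```

Call:
send_rows --pt "0 0.1 -4 0 0 0 -0.01" --pt "0 0.3 -8 0 0 0 -0.03" --pt "0 0.5 -12 0 0 0 -0.04" --pt "0 0.7 -17 0 0 0 -0.06" --pt "0 0.8 -22 0 0 0 -0.07" --pt "0 1 -27 0.2 0 0 -0.09" --pt "0 1 -27 0.2 0 0 -0.09" --pt "0 1 -27 0.2 0 0 -0.09"

```text
time_s: 17.1
eef_pos: [0.4803, 0.0991, 0.2957]
eef_rot: [-0.0, -0.046, 0.999, 0.0]
ft_force: [0.3, -0.8, -0.9]
gripper_width: 0.0854
grasp_force: 0.0
```

Call:
send_rows --pt "0 0.7 -4.5 0 0 0 -0.03" --pt "0 1.4 -9 0 0 0 -0.06" --pt "0 2.1 -13.5 0 0 0 -0.09" --pt "0 2.8 -18 0 0 0 -0.13" --pt "0 3.4 -21.8 0 0 0 -0.16" --pt "0 3.4 -21.8 0 0 0 -0.16" --pt "0 3.4 -21.8 0 0 0 -0.16" --pt "0 3.4 -21.8 0 0 0 -0.16"

```text
time_s: 17.9
eef_pos: [0.4675, -0.1189, 0.2956]
eef_rot: [-0.0, -0.127, 0.992, 0.0]
ft_force: [0.3, 0.2, -0.8]
gripper_width: 0.0855
grasp_force: 0.0
```

Run:
```python
from h import *
look('top5')
plan([[(.465,-.12,.19,104)]])
```

```text
barm [0.684 0.381] 153.8 [17. 58.] 0.136
barm [0.49  0.369] 1.9 [20. 68.] 0.139
barm [0.469 0.43 ] 1.0 [20. 67.] 0.139
barf [ 0.67  -0.067] 98.6 [21. 70.] 0.187
barf [0.673 0.158] 81.1 [21. 68.] 0.187
barf [ 0.664 -0.195] 72.8 [22. 34.] 0.176
orange [ 0.734 -0.582] 89.6 [32. 35.] 0.148
orange [ 0.474 -0.416] 170.0 [16. 48.] 0.125
t 17.95 at [ 0.4675 -0.1188  0.2957] yang 104.6 q [ 0.08  0.12 -0.08 -0.   -1.37 -1.39] w 0.0854853839031856 F [-0.5  0.6 -0.3]
call
   [ 0.3 -0.1 10.6] [ 0.   -0.    0.01] rows>= 2.1
```

Call:
send_rows --pt "0 0.3 -0.1 4 0 0 0" --pt "0 0.3 -0.1 8 0 0 0" --pt "0 0.3 -0.1 10.6 0 0 0" --pt "150 0.3 -0.1 10.6 0 0 0" --pt "255 0.3 -0.1 10.6 0 0 0" --pt "255 0.3 -0.1 10.6 0 0 0" --pt "255 0.3 -0.1 10.6 0 0 0" --pt "255 0.3 -0.1 10.6 0 0 0"

```text
time_s: 18.75
eef_pos: [0.4652, -0.1218, 0.1914]
eef_rot: [0.002, -0.127, 0.992, -0.0]
ft_force: [0.3, 0.3, 3.4]
gripper_width: 0.0192
grasp_force: 59.4
```

Call:
send_rows --pt "255 0 0 0 0 0 0" --pt "255 0 0 0 0 0 0" --pt "255 0 0 -2 0 0 0" --pt "255 0 0 -4.5 0 0 0" --pt "255 0 0 -7 0 0 0" --pt "255 -0.5 2 -7 0 0 0.03" --pt "255 -1.1 4.5 -7 0 0 0.06" --pt "255 -1.7 6.8 -7 0 0 0.1"

```text
time_s: 19.55
eef_pos: [0.4635, -0.0511, 0.26]
eef_rot: [0.0, -0.076, 0.997, 0.0]
ft_force: [1.2, -0.2, -0.3]
gripper_width: 0.0186
grasp_force: 58.9
```

Call:
send_rows --pt "255 -0.8 4 0 0 0 0.02" --pt "255 -1.6 8.5 0 0 0 0.05" --pt "255 -2.4 13 0 0 0 0.08" --pt "255 -3.3 17.5 0 0 0 0.11" --pt "255 -4 21 0 0 0 0.13" --pt "255 -4.2 22.6 0 0 0 0.14" --pt "255 -4.2 22.6 0 0 0 0.14" --pt "255 -4.2 22.6 0 0 0 0.14"

```text
time_s: 20.35
eef_pos: [0.4705, 0.1779, 0.2597]
eef_rot: [-0.0, -0.007, 1.0, -0.0]
ft_force: [1.0, 0.1, -1.1]
gripper_width: 0.019
grasp_force: 59.0
```

Run:
```python
from h import *
look('top6')
plan([[(.49,.29,.26,90),(.49,.29,.188,90)],[(.49,.29,.298,90)],[(.55,.22,.33,130)],[(.673,.158,.33,171.3)],[(.673,.158,.234,171.3)]])
```

```text
barm [0.684 0.381] 156.0 [13. 57.] 0.136
barf [ 0.67  -0.067] 99.2 [21. 69.] 0.186
barf [0.673 0.158] 81.4 [21. 70.] 0.186
barf [ 0.666 -0.194] 63.1 [24. 32.] 0.177
barf [0.521 0.176] 6.5 [15. 20.] 0.183
orange [ 0.734 -0.582] 89.2 [32. 35.] 0.148
orange [ 0.473 -0.416] 174.2 [16. 45.] 0.126
t 20.4 at [0.4705 0.1774 0.2598] yang 90.8 q [ 0.67  0.18 -0.1   0.   -1.29 -2.23] w 0.01970372963777027 F [-0.7 -0.5 -0.2]
call
   [-2.1 11.2 -0. ] [-0.   -0.    0.01] rows>= 2.3
   [-2.1 11.2  7.2] [-0.   -0.    0.01] rows>= 2.7
call
   [  0.   0. -11.] [0. 0. 0.] rows>= 2.2
call
   [-6.  -7.  -3.2] [ 0.   0.  -0.7] rows>= 4.7
call
   [ -5.4 -12.7   0. ] [ 0.    0.   -0.72] rows>= 4.8
call
   [0.  0.  9.6] [0. 0. 0.] rows>= 1.9
```

Call:
send_rows --pt "255 -0.7 4 0 0 0 0" --pt "255 -1.4 8 0 0 0 0" --pt "255 -2.1 11.2 0 0 0 0" --pt "255 -2.1 11.2 2.5 0 0 0" --pt "255 -2.1 11.2 5 0 0 0" --pt "255 -2.1 11.2 7.1 0 0 0" --pt "255 -2.1 11.2 7.1 0 0 0" --pt "255 -2.1 11.2 7.1 0 0 0"

```text
time_s: 21.2
eef_pos: [0.4904, 0.2892, 0.189]
eef_rot: [-0.0, -0.006, 1.0, -0.0]
ft_force: [-0.4, 0.0, -0.3]
gripper_width: 0.0188
grasp_force: 61.8
```

Call:
send_rows --pt "100 0 0 0 0 0 0" --pt "50 0 0 0 0 0 0" --pt "50 0 0 0 0 0 0" --pt "50 0 0 0 0 0 0" --pt "50 0 0 -4 0 0 0" --pt "50 0 0 -8 0 0 0" --pt "0 0 0 -11 0 0 0" --pt "0 0 0 -11 0 0 0"

```text
time_s: 22.0
eef_pos: [0.4916, 0.2911, 0.3044]
eef_rot: [0.004, -0.007, 1.0, 0.003]
ft_force: [0.4, 0.1, -0.7]
gripper_width: 0.0852
grasp_force: 0.0
```

Call:
send_rows --pt "0 -1.2 -1.4 -0.6 0 0 -0.14" --pt "0 -2.4 -2.8 -1.2 0 0 -0.28" --pt "0 -3.6 -4.2 -1.8 0 0 -0.42" --pt "0 -4.8 -5.6 -2.4 0 0 -0.56" --pt "0 -6 -7 -3.2 0 0 -0.7" --pt "0 -6 -7 -3.2 0 0 -0.7" --pt "0 -6 -7 -3.2 0 0 -0.7" --pt "0 -6 -7 -3.2 0 0 -0.7"

```text
time_s: 22.8
eef_pos: [0.5506, 0.2215, 0.3302]
eef_rot: [-0.001, -0.349, 0.937, 0.0]
ft_force: [-0.2, -0.2, -0.3]
gripper_width: 0.0855
grasp_force: 0.0
```

Run:
```python
from h import *
look('top7')
plan([[(.673,.158,.33,171.3)],[(.673,.158,.234,171.3)]])
```

```text
barm [0.704 0.377] 166.0 [ 4. 19.] 0.136
barm [0.49 0.29] 2.1 [20. 69.] 0.139
barm [0.483 0.369] 180.0 [19. 53.] 0.139
barm [0.469 0.431] 0.4 [21. 68.] 0.139
barf [ 0.67  -0.067] 98.8 [21. 70.] 0.186
barf [0.673 0.157] 80.8 [20. 69.] 0.186
barf [ 0.665 -0.194] 56.8 [21. 33.] 0.176
orange [ 0.734 -0.582] 89.6 [32. 35.] 0.148
orange [ 0.473 -0.416] 172.8 [15. 46.] 0.126
t 22.85 at [0.5506 0.2216 0.3303] yang 130.9 q [ 0.65  0.34  0.29 -0.   -1.52 -1.5 ] w 0.0856032003783215 F [-0.1 -0.   0.8]
call
   [ -5.1 -12.8   0. ] [ 0.   -0.   -0.71] rows>= 4.7
call
   [0.  0.  9.6] [0. 0. 0.] rows>= 1.9
```

Call:
send_rows --pt "0 -1 -2.5 0 0 0 -0.14" --pt "0 -2 -5 0 0 0 -0.28" --pt "0 -3 -7.5 0 0 0 -0.42" --pt "0 -4 -10 0 0 0 -0.56" --pt "0 -5.1 -12.8 0 0 0 -0.71" --pt "0 -5.1 -12.8 0 0 0 -0.71" --pt "0 -5.1 -12.8 0 0 0 -0.71" --pt "0 -5.1 -12.8 0 0 0 -0.71"

```text
time_s: 23.65
eef_pos: [0.6729, 0.1585, 0.331]
eef_rot: [0.0, -0.653, 0.757, 0.0]
ft_force: [0.5, -0.0, -0.3]
gripper_width: 0.0851
grasp_force: 0.0
```

Run:
```python
from h import *
plan([[(.673,.158,.234,171.3)],[(.673,.158,.305,171.3),(.62,.14,.305,171.3)],[(.52,.1,.305,220)],[(.469,.08,.305,270)],[(.469,.08,.191,270)]])
```

```text
t 23.65 at [0.6729 0.1585 0.331 ] yang 171.5 q [ 0.46  0.55  0.63 -0.   -1.64 -0.6 ] w 0.08509148662494474 F [ 0.5 -0.  -0.3]
call
   [ 0.  -0.   9.7] [0. 0. 0.] rows>= 1.9
call
   [ 0.   0.  -7.1] [0. 0. 0.] rows>= 1.4
   [ 2.6  5.  -7.1] [0. 0. 0.] rows>= 1.8
call
   [5.5 9.3 0. ] [-0.    0.   -0.85] rows>= 5.7
call
   [-1.7  5.2  0. ] [ 0.    0.   -0.87] rows>= 5.8
call
   [ 0.   0.  11.4] [0. 0. 0.] rows>= 2.3
```

Call:
send_rows --pt "0 0 0 4 0 0 0" --pt "0 0 0 8 0 0 0" --pt "0 0 0 9.7 0 0 0" --pt "150 0 0 9.7 0 0 0" --pt "255 0 0 9.7 0 0 0" --pt "255 0 0 9.7 0 0 0" --pt "255 0 0 9.7 0 0 0" --pt "255 0 0 9.7 0 0 0"

```text
time_s: 24.45
eef_pos: [0.6741, 0.158, 0.2357]
eef_rot: [0.002, -0.653, 0.757, -0.001]
ft_force: [0.5, 0.0, 2.5]
gripper_width: 0.0191
grasp_force: 60.7
```

Call:
send_rows --pt "255 0 0 0 0 0 0" --pt "255 0 0 0 0 0 0" --pt "255 0 0 -1.5 0 0 0" --pt "255 0 0 -3 0 0 0" --pt "255 0 0 -5 0 0 0" --pt "255 0 0 -7 0 0 0" --pt "255 0 0 -8 0 0 0" --pt "255 0 0 -8 0 0 0"

```text
time_s: 25.25
eef_pos: [0.6736, 0.1579, 0.3141]
eef_rot: [0.0, -0.653, 0.757, 0.0]
ft_force: [-0.0, 0.5, -4.6]
gripper_width: 0.0192
grasp_force: 59.6
```

Run:
```python
from h import *
look('top8')
f=grab('scene');cv2.imwrite('pics/s8.png',cv2.resize(f['img'][140:300,240:480,::-1],None,fx=3,fy=3))
plan([[(.62,.14,.314,171.3)],[(.52,.1,.314,220)]])
```

```text
barm [0.681 0.384] 144.6 [25. 62.] 0.137
barm [0.49  0.369] 1.3 [19. 68.] 0.139
barm [0.49 0.29] 1.4 [20. 69.] 0.139
barm [0.484 0.423] 21.4 [16. 46.] 0.137
barf [0.663 0.127] 151.2 [19. 61.] 0.187
barf [ 0.67  -0.067] 99.6 [20. 69.] 0.186
barf [ 0.665 -0.194] 58.7 [24. 35.] 0.176
orange [ 0.734 -0.582] 90.2 [32. 35.] 0.148
orange [ 0.473 -0.416] 172.3 [15. 46.] 0.125
t 25.35 at [0.673  0.1579 0.3119] yang 171.6 q [ 0.46  0.55  0.58 -0.   -1.6  -0.6 ] w 0.01888212887273376 F [ 0.6 -0.6 -6.6]
call
   [ 2.6  5.  -0.2] [ 0. -0.  0.] rows>= 1.1
call
   [5.5 9.3 0. ] [-0.    0.   -0.85] rows>= 5.7
```

View pics/s8.png

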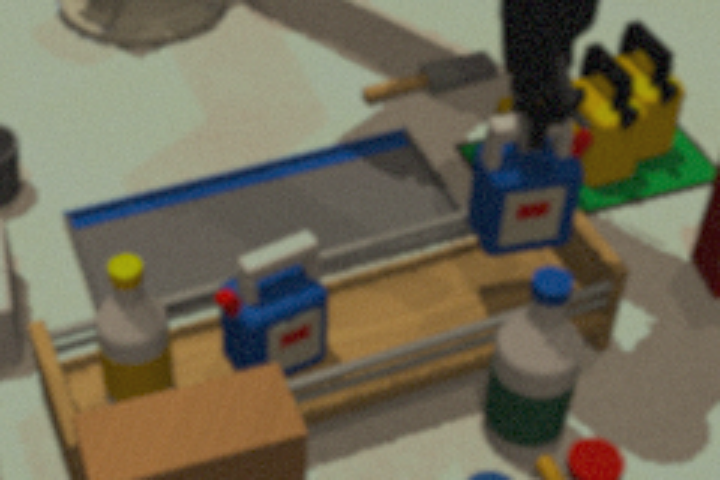

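The jug hangs upright below the gripper at about (530,190) in the crop, clear of the front rail; the second blue jug and bottle are undisturbed.

Call:
send_rows --pt "255 0.5 1 0 0 0 0" --pt "255 1 2 0 0 0 0" --pt "255 1.5 3 0 0 0 0" --pt "255 2 4 0 0 0 0" --pt "255 2.6 5 -0.2 0 0 0" --pt "255 2.6 5 -0.2 0 0 0" --pt "255 2.6 5 -0.2 0 0 0" --pt "255 2.6 5 -0.2 0 0 0"

```text
time_s: 26.15
eef_pos: [0.6202, 0.1395, 0.3148]
eef_rot: [-0.001, -0.653, 0.757, 0.0]
ft_force: [0.1, -0.0, -5.7]
gripper_width: 0.0187
grasp_force: 59.7
```

Call:
send_rows --pt "255 0.7 1.2 0 0 0 -0.11" --pt "255 1.5 2.5 0 0 0 -0.23" --pt "255 2.3 4 0 0 0 -0.35" --pt "255 3.1 5.4 0 0 0 -0.47" --pt "255 3.9 6.8 0 0 0 -0.6" --pt "255 4.7 8.1 0 0 0 -0.73" --pt "255 5.5 9.3 0 0 0 -0.85" --pt "255 5.5 9.3 0 0 0 -0.85"

```text
time_s: 26.95
eef_pos: [0.5191, 0.0981, 0.3161]
eef_rot: [0.0, 0.908, -0.419, -0.0]
ft_force: [1.0, 0.7, -5.0]
gripper_width: 0.0189
grasp_force: 59.9
```

Run:
```python
from h import *
plan([[(.469,.08,.314,270)],[(.469,.08,.193,270)]])
```

```text
t 26.95 at [0.5191 0.0981 0.3161] yang -139.6 q [ 0.48  0.21  0.08 -0.   -1.44  0.22] w 0.018902678758653986 F [ 1.   0.7 -5. ]
call
   [-1.9  5.   0.2] [ 0.    0.   -0.87] rows>= 5.8
call
   [ 0.   0.  12.1] [0. 0. 0.] rows>= 2.4
```

Call:
send_rows --pt "255 -0.3 0.7 0 0 0 -0.12" --pt "255 -0.6 1.4 0 0 0 -0.24" --pt "255 -0.9 2.1 0 0 0 -0.36" --pt "255 -1.2 2.8 0 0 0 -0.48" --pt "255 -1.5 3.6 0.1 0 0 -0.61" --pt "255 -1.7 4.3 0.2 0 0 -0.74" --pt "255 -1.9 5 0.2 0 0 -0.87" --pt "255 -1.9 5 0.2 0 0 -0.87"

```text
time_s: 27.75
eef_pos: [0.4697, 0.0808, 0.3139]
eef_rot: [-0.0, 1.0, 0.001, -0.0]
ft_force: [-0.4, 0.8, -5.5]
gripper_width: 0.0192
grasp_force: 59.8
```

Call:
send_rows --pt "255 0 0 3 0 0 0" --pt "255 0 0 6 0 0 0" --pt "255 0 0 9 0 0 0" --pt "255 0 0 10.5 0 0 0" --pt "255 0 0 11.3 0 0 0" --pt "255 0 0 11.8 0 0 0" --pt "255 0 0 12 0 0 0" --pt "255 0 0 12 0 0 0"

```text
time_s: 28.55
eef_pos: [0.4702, 0.081, 0.1944]
eef_rot: [-0.0, 1.0, 0.001, 0.001]
ft_force: [0.1, 0.1, -4.7]
gripper_width: 0.0189
grasp_force: 59.7
```

Run:
```python
from h import *
look('top9')
plan([[(.469,.08,.193,270)]])
```

```text
barm [0.685 0.381] 165.6 [ 7. 56.] 0.137
barm [0.501 0.369] 0.1 [19. 45.] 0.139
barm [0.471 0.431] 1.0 [22. 62.] 0.139
barf [ 0.67  -0.067] 98.6 [21. 69.] 0.186
barf [ 0.663 -0.193] 62.9 [22. 31.] 0.176
orange [ 0.734 -0.582] 90.8 [32. 35.] 0.148
orange [ 0.473 -0.416] 172.9 [15. 46.] 0.125
t 28.6 at [0.4702 0.0809 0.1946] yang -89.9 q [ 0.5   0.18 -0.28  0.   -1.11  1.07] w 0.018745482469491724 F [ 0.1  0.1 -6.6]
call
   [-0.1  0.1  0.2] [-0. -0.  0.] rows>= 0.0
```

Call:
send_rows --pt "255 0 0 0.2 0 0 0" --pt "255 0 0 0.3 0 0 0" --pt "255 0 0 0.3 0 0 0" --pt "100 0 0 0.3 0 0 0" --pt "0 0 0 0.3 0 0 0" --pt "0 0 0 0.3 0 0 0" --pt "0 0 0 0.3 0 0 0" --pt "0 0 0 0.3 0 0 0"

```text
time_s: 29.4
eef_pos: [0.4698, 0.0808, 0.191]
eef_rot: [-0.0, 1.0, 0.001, 0.0]
ft_force: [-0.4, -0.1, -0.0]
gripper_width: 0.085
grasp_force: 0.0
```

Call:
send_rows --pt "0 0 0 -3 0 0 0" --pt "0 0 0 -7 0 0 0" --pt "0 0 0 -11 0 0 0" --pt "0 0 0 -14 0 0 0" --pt "0 0 0 -14 0 0 0" --pt "0 0 0 -14 0 0 0" --pt "0 0 0 -14 0 0 0" --pt "0 0 0 -14 0 0 0"

```text
time_s: 30.2
eef_pos: [0.4693, 0.0806, 0.3297]
eef_rot: [0.0, 1.0, 0.001, -0.001]
ft_force: [-0.6, -0.4, 0.3]
gripper_width: 0.0854
grasp_force: 0.0
```

Run:
```python
from h import *
plan([[(.57,.0,.33,229)],[(.67,-.067,.33,188.8)],[(.67,-.067,.235,188.8)]])
```

```text
t 30.2 at [0.4693 0.0806 0.3297] yang -89.9 q [ 0.5   0.1  -0.02 -0.   -1.46  1.07] w 0.0853598910944649 F [-0.6 -0.4  0.3]
call
   [10.1  8.1 -0. ] [0.   0.   0.72] rows>= 4.8
call
   [11.9 -1.5  0. ] [0.  0.  0.7] rows>= 4.7
call
   [0.  0.  9.5] [0. 0. 0.] rows>= 1.9
```

Call:
send_rows --pt "0 2 1.6 0 0 0 0.14" --pt "0 4 3.2 0 0 0 0.28" --pt "0 6 4.8 0 0 0 0.42" --pt "0 8 6.4 0 0 0 0.56" --pt "0 10.1 8.1 0 0 0 0.72" --pt "0 10.1 8.1 0 0 0 0.72" --pt "0 10.1 8.1 0 0 0 0.72" --pt "0 10.1 8.1 0 0 0 0.72"

```text
time_s: 31.0
eef_pos: [0.5704, 0.0003, 0.3306]
eef_rot: [0.0, 0.937, -0.35, -0.0]
ft_force: [0.3, -0.9, 0.1]
gripper_width: 0.0851
grasp_force: 0.0
```

Call:
send_rows --pt "0 2.4 -0.3 0 0 0 0.14" --pt "0 4.8 -0.6 0 0 0 0.28" --pt "0 7.2 -0.9 0 0 0 0.42" --pt "0 9.6 -1.2 0 0 0 0.56" --pt "0 11.9 -1.5 0 0 0 0.7" --pt "0 11.9 -1.5 0 0 0 0.7" --pt "0 11.9 -1.5 0 0 0 0.7" --pt "0 11.9 -1.5 0 0 0 0.7"

```text
time_s: 31.8
eef_pos: [0.6698, -0.0662, 0.3315]
eef_rot: [-0.0, 0.76, -0.65, 0.0]
ft_force: [-0.6, 0.5, 0.6]
gripper_width: 0.0853
grasp_force: 0.0
```

Run:
```python
from h import *
look('top10')
f=grab('top');w=cloud(f);m=(f['img'].min(-1)>90)&(w[...,2]>.13)&(w[...,2]<.155)&(w[...,0]<.55)&(abs(w[...,1])<.2);print('bar on tray',np.nanmedian(w[m],0),m.sum())
plan([[(.67,-.067,.235,188.8)]])
```

```text
bare [0.47  0.071] 0.0 [ 3. 64.] 0.134
barm [0.49  0.369] 1.3 [18. 67.] 0.139
barm [0.469 0.43 ] 0.1 [22. 67.] 0.139
barf [ 0.665 -0.194] 56.3 [21. 34.] 0.176
barf [ 0.667 -0.049] 100.9 [21. 33.] 0.186
orange [ 0.734 -0.582] 90.1 [32. 36.] 0.148
orange [ 0.473 -0.416] 173.7 [16. 46.] 0.126
bar on tray [nan nan nan] 0
t 31.9 at [ 0.6698 -0.0663  0.3318] yang -171.1 q [ 0.13  0.51  0.56 -0.   -1.62  0.02] w 0.08522978168570024 F [ 0.6 -0.4  0.5]
call
   [ 0.1 -0.   9.7] [-0. -0.  0.] rows>= 1.9
  return np.nanmean(a, axis, out=out, keepdims=keepdims)
```

View pics/top10.png

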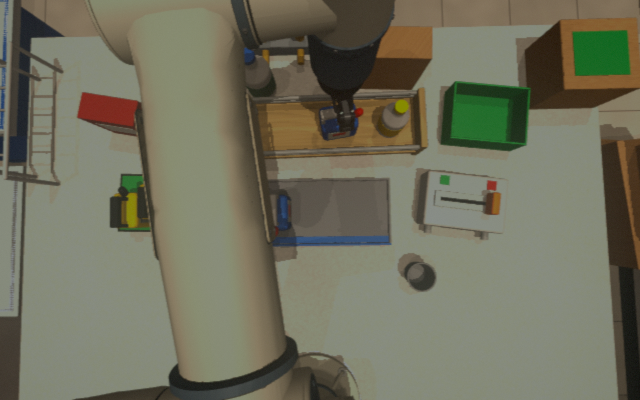

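The placed blue jug is on the tray at (284,212), partly hidden by the arm; the gripper is over the second jug at (340,120).

Call:
send_rows --pt "0 0 0 4 0 0 0" --pt "0 0 0 8 0 0 0" --pt "0 0 0 9.7 0 0 0" --pt "150 0 0 9.7 0 0 0" --pt "255 0 0 9.7 0 0 0" --pt "255 0 0 9.7 0 0 0" --pt "255 0 0 9.7 0 0 0" --pt "255 0 0 9.7 0 0 0"

```text
time_s: 32.7
eef_pos: [0.6711, -0.067, 0.2356]
eef_rot: [-0.001, 0.759, -0.651, 0.001]
ft_force: [1.1, 0.4, 4.1]
gripper_width: 0.0188
grasp_force: 61.1
```

Call:
send_rows --pt "255 0 0 0 0 0 0" --pt "255 0 0 0 0 0 0" --pt "255 0 0 -1.5 0 0 0" --pt "255 0 0 -3 0 0 0" --pt "255 0 0 -5 0 0 0" --pt "255 0 0 -7 0 0 0" --pt "255 0 0 -8 0 0 0" --pt "255 0 0 -8 0 0 0"

```text
time_s: 33.5
eef_pos: [0.6705, -0.0669, 0.3143]
eef_rot: [-0.0, 0.759, -0.651, 0.0]
ft_force: [-0.3, -0.7, -3.5]
gripper_width: 0.0185
grasp_force: 60.0
```

Run:
```python
from h import *
plan([[(.6,-.07,.315,188.8)],[(.53,-.08,.315,140)],[(.469,-.08,.315,90)],[(.469,-.08,.194,90)]])
```

```text
t 33.5 at [ 0.6705 -0.0669  0.3143] yang -171.2 q [ 0.13  0.51  0.52 -0.   -1.57  0.02] w 0.018453521167867006 F [-0.3 -0.7 -3.5]
call
   [-0.8  7.  -0.1] [-0.  0. -0.] rows>= 1.4
call
   [-0.1  7.1  0. ] [-0.   -0.    0.85] rows>= 5.7
call
   [3.9 4.7 0. ] [0.   0.   0.87] rows>= 5.8
call
   [ 0.   0.  12.1] [0. 0. 0.] rows>= 2.4
```

Call:
send_rows --pt "255 -0.1 1.2 0 0 0 0" --pt "255 -0.3 2.5 0 0 0 0" --pt "255 -0.4 4 0 0 0 0" --pt "255 -0.6 5.5 0 0 0 0" --pt "255 -0.8 7 -0.1 0 0 0" --pt "255 -0.8 7 -0.1 0 0 0" --pt "255 -0.8 7 -0.1 0 0 0" --pt "255 -0.8 7 -0.1 0 0 0"

```text
time_s: 34.3
eef_pos: [0.6001, -0.0696, 0.3138]
eef_rot: [0.0, 0.759, -0.651, -0.001]
ft_force: [0.3, 0.2, -3.8]
gripper_width: 0.0185
grasp_force: 60.0
```

Call:
send_rows --pt "255 0 1 0 0 0 0.12" --pt "255 0 2 0 0 0 0.24" --pt "255 0 3 0 0 0 0.36" --pt "255 0 4 0 0 0 0.48" --pt "255 0 5 0 0 0 0.6" --pt "255 -0.1 6 0 0 0 0.73" --pt "255 -0.1 7.1 0 0 0 0.85" --pt "255 -0.1 7.1 0 0 0 0.85"

```text
time_s: 35.1
eef_pos: [0.5291, -0.0797, 0.3147]
eef_rot: [-0.0, -0.422, 0.906, 0.0]
ft_force: [0.4, -0.6, -3.2]
gripper_width: 0.019
grasp_force: 60.0
```

Call:
send_rows --pt "255 0.5 0.7 0 0 0 0.12" --pt "255 1 1.4 0 0 0 0.24" --pt "255 1.6 2.1 0 0 0 0.36" --pt "255 2.2 2.8 0 0 0 0.48" --pt "255 2.8 3.5 0 0 0 0.61" --pt "255 3.4 4.1 0 0 0 0.74" --pt "255 3.9 4.7 0 0 0 0.87" --pt "255 3.9 4.7 0 0 0 0.87"

```text
time_s: 35.9
eef_pos: [0.4686, -0.0793, 0.3149]
eef_rot: [0.0, -0.002, 1.0, 0.0]
ft_force: [0.4, 0.5, -3.6]
gripper_width: 0.019
grasp_force: 60.0
```

Run:
```python
from h import *
plan([[(.469,-.08,.194,90)]])
```

```text
t 35.9 at [ 0.4686 -0.0793  0.3149] yang 90.3 q [ 0.16  0.1  -0.05 -0.   -1.42 -1.73] w 0.01895656577797415 F [ 0.4  0.5 -3.6]
call
   [-0.  -0.1 12.1] [0. 0. 0.] rows>= 2.4
```

Call:
send_rows --pt "255 0 0 3 0 0 0" --pt "255 0 0 6 0 0 0" --pt "255 0 0 9 0 0 0" --pt "255 0 0 11 0 0 0" --pt "255 0 0 11.8 0 0 0" --pt "255 0 0 12.2 0 0 0" --pt "255 0 0 12.4 0 0 0" --pt "255 0 0 12.4 0 0 0"

```text
time_s: 36.7
eef_pos: [0.4694, -0.0793, 0.1918]
eef_rot: [0.001, -0.002, 1.0, -0.0]
ft_force: [-0.2, -0.0, -3.6]
gripper_width: 0.0191
grasp_force: 60.0
```

Call:
send_rows --pt "100 0 0 0 0 0 0" --pt "0 0 0 0 0 0 0" --pt "0 0 0 0 0 0 0" --pt "0 0 0 0 0 0 0" --pt "0 0 0 0 0 0 0" --pt "0 0 0 -3 0 0 0" --pt "0 0 0 -7 0 0 0" --pt "0 0 0 -11 0 0 0"

```text
time_s: 37.5
eef_pos: [0.4682, -0.0794, 0.3021]
eef_rot: [-0.0, -0.002, 1.0, -0.0]
ft_force: [0.4, 1.0, -0.1]
gripper_width: 0.0851
grasp_force: 0.0
```

Call:
send_rows --pt "0 0 0 0 0 0 0" --pt "0 0 -3 0 0 0 0" --pt "0 0 -6 0 0 0 0" --pt "0 0 -10 0 0 0 0" --pt "0 0 -14 0 0 0 0" --pt "0 0 -18 0 0 0 0" --pt "0 0 -22 0 0 0 0" --pt "0 0 -22 0 0 0 0"

```text
time_s: 38.3
eef_pos: [0.4688, -0.303, 0.2995]
eef_rot: [-0.001, 0.0, 1.0, -0.0]
ft_force: [-0.5, 0.2, 0.1]
gripper_width: 0.0852
grasp_force: 0.0
```

Run:
```python
from h import *
look('top11')
f=grab('scene');cv2.imwrite('pics/s11.png',cv2.resize(f['img'][120:300,180:500,::-1],None,fx=2.4,fy=2.4))
plan([[(.473,-.416,.296,82)],[(.473,-.416,.167,82)]])
```

```text
barm [0.685 0.38 ] 165.0 [ 7. 56.] 0.137
barm [0.49  0.369] 0.3 [19. 67.] 0.139
barm [0.49 0.29] 0.8 [21. 70.] 0.139
barm [0.469 0.43 ] 0.7 [21. 67.] 0.139
orange [ 0.734 -0.581] 90.3 [32. 37.] 0.148
t 38.4 at [ 0.4691 -0.3001  0.3   ] yang 90.1 q [-0.29  0.27  0.12 -0.   -1.42 -1.28] w 0.08567786519248538 F [-0.5 -0.4 -0.9]
call
   [ -0.4 -11.6   0.4] [ 0.   -0.    0.14] rows>= 2.3
call
   [ 0.   0.  12.9] [0. 0. 0.] rows>= 2.6
```

View pics/top11.png

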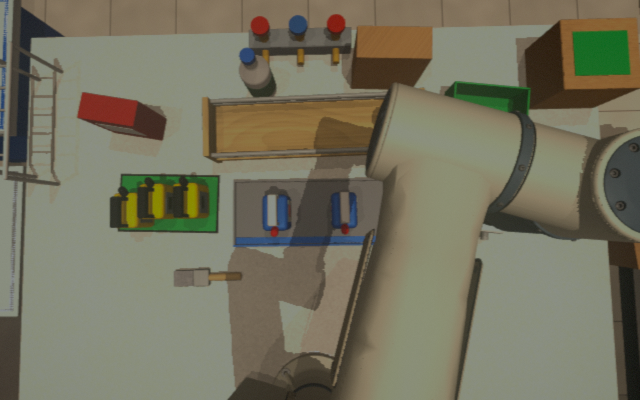

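View pics/s11.png

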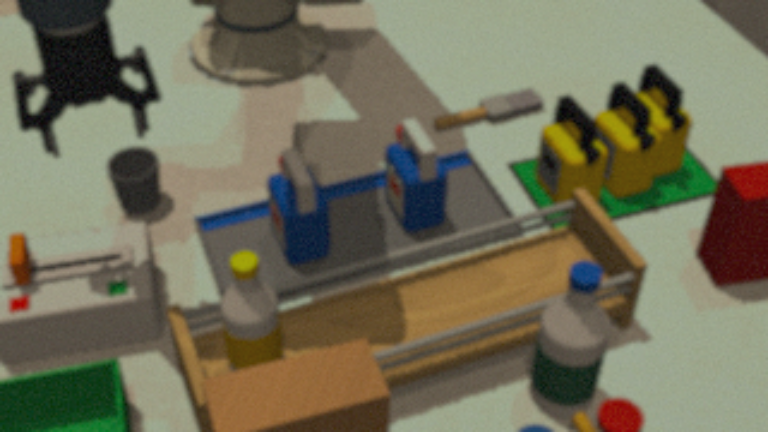

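Both blue jugs stand on the tray with red spouts toward the gutter (top (274,231), (346,228)); three yellow ones stand on the mat (125–190, 203). The selector is at its red end. Now the final slide.

Call:
send_rows --pt "0 -0.1 -3 0 0 0 0.04" --pt "0 -0.2 -7 0.2 0 0 0.08" --pt "0 -0.4 -11.6 0.4 0 0 0.14" --pt "0 -0.4 -11.6 0.4 0 0 0.14" --pt "0 -0.4 -11.6 3.4 0 0 0.14" --pt "0 -0.4 -11.6 7 0 0 0.14" --pt "0 -0.4 -11.6 9 0 0 0.14" --pt "0 -0.4 -11.6 9 0 0 0.14"

```text
time_s: 39.2
eef_pos: [0.473, -0.413, 0.2075]
eef_rot: [-0.003, 0.067, 0.998, 0.002]
ft_force: [0.1, 0.4, -0.2]
gripper_width: 0.0855
grasp_force: 0.0
```

Call:
send_rows --pt "0 0 0 2 0 0 0" --pt "0 0 0 4.2 0 0 0" --pt "120 0 0 4.2 0 0 0" --pt "255 0 0 4.2 0 0 0" --pt "255 0 0 4.2 0 0 0" --pt "255 0 0 4.2 0 0 0" --pt "255 0 0 4.2 0 0 0" --pt "255 0 0 4.2 0 0 0"

```text
time_s: 40.0
eef_pos: [0.4743, -0.4157, 0.1704]
eef_rot: [0.001, 0.068, 0.998, -0.001]
ft_force: [-0.5, 0.7, 6.0]
gripper_width: 0.0168
grasp_force: 59.3
```

Call:
send_rows --pt "255 0 0 0 0 0 0" --pt "255 0 1.2 0 0 0 0" --pt "255 0 2.4 0 0 0 0" --pt "255 0 4 0 0 0 0" --pt "255 0 5.5 0 0 0 0" --pt "255 0 7 0 0 0 0" --pt "255 0 8.5 0 0 0 0" --pt "255 0 9 0 0 0 0"

```text
time_s: 40.8
eef_pos: [0.4868, -0.3257, 0.1704]
eef_rot: [0.001, 0.067, 0.998, -0.001]
ft_force: [0.1, -2.4, 3.9]
gripper_width: 0.017
grasp_force: 59.4
```

Call:
send_rows --pt "255 0 0.2 0 0 0 0" --pt "255 0 0.4 0 0 0 0" --pt "255 0 0.6 0 0 0 0" --pt "255 0 0.8 0 0 0 0" --pt "255 0 1 0 0 0 0" --pt "255 0 1 0 0 0 0" --pt "255 0 1 0 0 0 0" --pt "255 0 1 0 0 0 0"

```text
time_s: 41.6
eef_pos: [0.4879, -0.3176, 0.1704]
eef_rot: [0.001, 0.068, 0.998, -0.002]
ft_force: [-0.4, -5.5, 5.4]
gripper_width: 0.017
grasp_force: 59.6
```

Call:
send_rows --pt "255 0 0.2 0 0 0 0" --pt "255 0 0.4 0 0 0 0" --pt "255 0 0.5 0 0 0 0" --pt "255 0 0.5 0 0 0 0" --pt "255 0 0.5 0 0 0 0" --pt "255 0 0.5 0 0 0 0" --pt "255 0 0.5 0 0 0 0" --pt "255 0 0.5 0 0 0 0"

```text
time_s: 42.4
eef_pos: [0.488, -0.3167, 0.1704]
eef_rot: [0.001, 0.068, 0.998, -0.005]
ft_force: [-1.1, -23.9, -2.8]
gripper_width: 0.017
grasp_force: 59.0
```

Hard stop reached (100 mm travelled, 24 N). Back off the push, open and rise.

Call:
send_rows --pt "255 0 -0.4 0 0 0 0" --pt "255 0 -0.4 0 0 0 0" --pt "100 0 -0.4 0 0 0 0" --pt "0 0 -0.4 0 0 0 0" --pt "0 0 -0.4 0 0 0 0" --pt "0 0 -0.4 0 0 0 0" --pt "0 0 -0.4 0 0 0 0" --pt "0 0 -0.4 0 0 0 0"

```text
time_s: 43.2
eef_pos: [0.4876, -0.3151, 0.1688]
eef_rot: [-0.0, 0.068, 0.998, 0.0]
ft_force: [-0.7, 0.2, -0.2]
gripper_width: 0.0853
grasp_force: 0.0
```

Call:
send_rows --pt "0 0 0 -3 0 0 0" --pt "0 0 0 -7 0 0 0" --pt "0 0 0 -12 0 0 0" --pt "0 0 -4 -13 0 0 0" --pt "0 0 -8 -13 0 0 0" --pt "0 0 -12 -13 0 0 0" --pt "0 0 -16 -13 0 0 0" --pt "0 0 -16 -13 0 0 0"

```text
time_s: 44.0
eef_pos: [0.4643, -0.4776, 0.297]
eef_rot: [-0.001, 0.07, 0.998, 0.0]
ft_force: [0.7, 0.3, 0.1]
gripper_width: 0.0853
grasp_force: 0.0
```

Call:
send_rows --pt "0 5 0 0 0 0 0" --pt "0 10 0 0 0 0 0" --pt "0 15 0 0 0 0 0" --pt "0 18 0 0 0 0 0" --pt "0 18 0 0 0 0 0" --pt "0 18 0 0 0 0 0" --pt "0 18 0 0 0 0 0" --pt "0 18 0 0 0 0 0"

```text
time_s: 44.8
eef_pos: [0.2885, -0.4493, 0.2984]
eef_rot: [-0.0, 0.068, 0.998, 0.0]
ft_force: [0.6, -0.7, 0.1]
gripper_width: 0.0856
grasp_force: 0.0
```

Run:
```python
from h import *
look('top12');plan([])
```

```text
barm [0.685 0.381] 160.9 [11. 57.] 0.136
barm [0.49  0.369] 0.8 [20. 68.] 0.139
barm [0.49  0.289] 2.2 [21. 69.] 0.139
barm [0.469 0.43 ] 1.1 [21. 67.] 0.139
barf [ 0.664 -0.194] 61.6 [21. 33.] 0.177
orange [ 0.734 -0.582] 90.6 [32. 36.] 0.148
orange [ 0.486 -0.317] 174.0 [16. 46.] 0.126
t 44.85 at [ 0.2884 -0.4493  0.2984] yang 82.3 q [-0.71  0.23  0.06 -0.   -1.4  -1.  ] w 0.08531835097239594 F [ 0.5 -0.4  0.4]
```

View pics/top12.png

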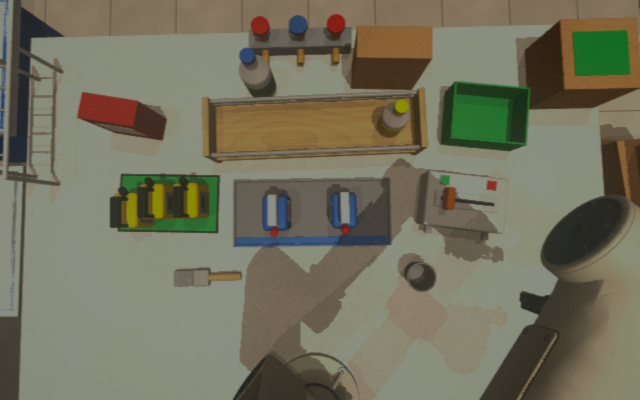

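The selector sits by the green mark (449,197), both blue jugs are on the tray with spouts to the gutter, the three empties are on the mat, and the bystanders have not moved.

```bash
python3 -c "
from workcell import ticket
print(ticket.sign_off())"
```

```text
the job is handed in; nothing more can be done
None
```

Job handed in: the selector went to red first, then three empties onto the mat and two full jugs onto the tray with spouts to the gutter, then the selector to green; the last picture shows all of it in place, but the sign-off gave no verdict.

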